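Weed out the push-button jars that no longer catch

TASK

Test the four push-button jars in the slanted stand: press each lid button right down and let go. Leave the jars whose button stays down in their wells like that; take each jar whose button comes back up out of the stand and set it down upright inside the blue tray without pushing the glass already in it. The jars are glass: set them down, do not drop them, and do not push anything else about.

Things in the scene. Friction and masses are not known exactly. Their poses are not given: they have to be found in the camera images.
- stand: slanted bamboo jar stand, fixed; origin on the worktop under its middle, x to its back (away from the robot), y along the row. Four square wells 47 mm wide, 50 mm deep at y = -0.12, -0.04, 0.04, 0.12 m (34 mm free between lids). They lean 0.60 rad (34 degrees) to the front: out of a well is (-0.565, 0, 0.825) here; the wells' floor centres are at x 0.030, z 0.045
- stand_rail (a point): middle of the 10 mm steel hanging rail that runs along the stand's y above the jars' lids (stand's frame: x -0.030, z 0.285), carried at y = -0.179 and 0.179 by bent tubes rising from the stand's back edge (x 0.085); a few measuring spoons hang at its ends down to z 0.20. A tool coming straight down on a lid meets the rail; one leaning like the jars clears it
- jar_a_mid (a point): centre of a clear glass jar with a white push-button lid, one of four that look alike; its well varies; some are worn, which only pressing shows. On the axis, 48 mm above the base; z axis from base to lid. Glass 44 mm across, up to 74 mm; lid 46 mm across, 74 to 96 mm above the base; 28 mm button in its middle. 160 g. Starts leaning 34 degrees in a well, its lowest 50 mm inside it
- jar_b_mid (a point): centre of a clear glass jar with a white push-button lid, one of four that look alike; its well varies; some are worn, which only pressing shows. On the axis, 48 mm above the base; z axis from base to lid. Glass 44 mm across, up to 74 mm; lid 46 mm across, 74 to 96 mm above the base; 28 mm button in its middle. 160 g. Starts leaning 34 degrees in a well, its lowest 50 mm inside it
- jar_c_mid (a point): centre of a clear glass jar with a white push-button lid, one of four that look alike; its well varies; some are worn, which only pressing shows. On the axis, 48 mm above the base; z axis from base to lid. Glass 44 mm across, up to 74 mm; lid 46 mm across, 74 to 96 mm above the base; 28 mm button in its middle. 160 g. Starts leaning 34 degrees in a well, its lowest 50 mm inside it
- jar_d_mid (a point): centre of a clear glass jar with a white push-button lid, one of four that look alike; its well varies; some are worn, which only pressing shows. On the axis, 48 mm above the base; z axis from base to lid. Glass 44 mm across, up to 74 mm; lid 46 mm across, 74 to 96 mm above the base; 28 mm button in its middle. 160 g. Starts leaning 34 degrees in a well, its lowest 50 mm inside it
- jar_a_button (a joint): how far jar_a's button is pressed in along the jar's axis, in m: 0 = up (white top 109 mm from the jar's base, red flank showing), 0.010 = right down on its stop (top at 99 mm, no red). Sound: starts at about 6 N, snaps over half-way, stays at 0.010; a second press changes nothing. Worn: yields at 1 to 4 N and, let go, comes back up to about 0.003, red showing
- jar_b_button (a joint): how far jar_b's button is pressed in along the jar's axis, in m: 0 = up (white top 109 mm from the jar's base, red flank showing), 0.010 = right down on its stop (top at 99 mm, no red). Sound: starts at about 6 N, snaps over half-way, stays at 0.010; a second press changes nothing. Worn: yields at 1 to 4 N and, let go, comes back up to about 0.003, red showing
- jar_c_button (a joint): how far jar_c's button is pressed in along the jar's axis, in m: 0 = up (white top 109 mm from the jar's base, red flank showing), 0.010 = right down on its stop (top at 99 mm, no red). Sound: starts at about 6 N, snaps over half-way, stays at 0.010; a second press changes nothing. Worn: yields at 1 to 4 N and, let go, comes back up to about 0.003, red showing
- jar_d_button (a joint): how far jar_d's button is pressed in along the jar's axis, in m: 0 = up (white top 109 mm from the jar's base, red flank showing), 0.010 = right down on its stop (top at 99 mm, no red). Sound: starts at about 6 N, snaps over half-way, stays at 0.010; a second press changes nothing. Worn: yields at 1 to 4 N and, let go, comes back up to about 0.003, red showing
- tray: open blue plastic tray, fixed, 180 mm (its x) by 200 mm (its y) by 35 mm high, walls and floor 5 mm thick; origin at the centre of its underside. It stands to the left or the right of the stand; a green glass stands somewhere in its middle part
- tumbler: green glass tumbler standing in the tray, mouth diameter 60 mm, 85 mm high, leave it alone; origin at the centre of its underside
- mug: blue mug, 80 mm in diameter, 90 mm high with a handle at its y side, in front of the stand, leave it alone; origin at the centre of its underside
- tin: green food tin, 74 mm in diameter, 100 mm high, in front of the stand, leave it alone; origin at the centre of its underside
- salt: white salt shaker, 42 mm in diameter, 75 mm high, in front of the stand, leave it alone; origin at the centre of its underside
- oil: amber oil bottle, 64 mm in diameter, 240 mm high, behind the tray or the scale, leave it alone; origin at the centre of its underside
- washing_up: green washing-up bottle, 68 mm in diameter, 210 mm high, behind the tray or the scale, leave it alone; origin at the centre of its underside
- scale: white kitchen scale, fixed, 180 by 200 mm, 33 mm high; origin at the centre of its underside. It stands on the other side of the stand from the tray
- jar_a: jar_a itself; origin at the centre of its base
- jar_b: jar_b itself; origin at the centre of its base
- jar_c: jar_c itself; origin at the centre of its base
- jar_d: jar_d itself; origin at the centre of its base
Things that resemble listed ones, but are neither listed nor needed, are in the scene too. Leave any purple look-alike of the jar_b alone. What is shaped like the jar_d but yellow is not meant.

How it is judged:
By the outcome, as a careful person would: the job done as asked, in the order asked, and still so for the second after the job is handed in, with the robot touching nothing.
It also fails if it takes over 70 s, if anything falls off the work surface, if the arm or the gripper's body presses on something with over 40 N, if the wrist force passes 120 N, or if a joint passes its speed limit or range.

ROBOT

A 7-joint arm with a two-finger parallel gripper is mounted at the origin on the work surface. World frame = base frame: x ahead of the robot, y to its left, z up, the work surface at z = 0. Lengths are in m, angles in rad, forces in N, time in s.
With the tool pointing down it reaches from about 0.425 to 0.925 m from the base axis. Payload 6.8 kg.
Tool frame: the origin (TCP) lies on the centre line of the jaws, within the pads' length; the fingertips stand bot.tip_reach ahead of it and the grasp point (between the pads) lies 3 mm ahead of it (bot.tip_reach is the distance from the TCP to the fingertips, in m); z points along the fingers, y is the line along which they close (so a half turn about z gives the same grasp; the last joint's range is limited). The gripper opens to 85 mm and grips with 20 to 120 N. Pads are 22 mm wide; open, the fingers measure 114 mm over their backs; the gripper's body (76 mm by 85 mm) begins 54 mm behind the grasp point. The pads swing forward as they close: fully open they stand 13 mm farther back than shut.
Start: joints at [-1.213, 0.477, 0.022, 1.555, -0.011, 1.109, -0.083], TCP at [0.303, 0.603, 0.253] pointing down, gripper open.
Joint ranges: [-2.96, 2.96], [-0.34, 2.1], [-1.41, 1.46], [0.24, 2.44], [-1.37, 4.51], [0.17, 1.92], [-2.96, 2.96]. Speed limits (rad/s): [2.39, 2.39, 3.14, 3.14, 3.14, 3.14, 3.14].

INTERFACE

Orientations are given as a unit quaternion [w, x, y, z].
In Python, from station import bot gives the robot as it stands.
- The arm moves only by the tool jog_arm, never from a script. Its argument "deltas" is a list of rows, each a list of 7 numbers: the shift along the world's x, y, z in m, then the turn, a rotation vector about the world's x, y, z in rad, then the opening, from 0 (shut) to 1 (fully open). In form: [[x, y, z, rx, ry, rz, grip], ...]. A call has 1 to 10 rows; each row shifts and turns the commanded pose from where the row before left it; what a row does not reach is not made up. A row lasts 1/10 s, in which the tool goes at most 50 mm and 8.59 degrees, less where a joint would pass 70% of its speed; a pose out of reach is approached as far as the arm can. A call with a gripper value outside its range is refused whole. The fingers move at their own pace and stop on an object; "newtons" is the grip in N (left out, the last holds). Time passes only in rows, so rows that do not move let the fingers close. It gives the time, the measured TCP pose, the force, the opening and the grip force at its end, in the units of the state.
- bot.get_obs(): the state, without advancing time (a new reading comes with each control period).
- bot.read_camera(name): name is "side" or "top"; returns a dict with "img" (400x640x3 uint8, red, green, blue), "K" (3x3 intrinsics, pixels), "eye" and "attitude" of the camera in the world. Camera axes: x right, y down, z forward; pixel columns grow to the right and rows downward; lengths in m; the calibration is good to about 2 mm. A picture is of the moment at which its call begins. There is no depth.
- bot.hand_in(): hands the job in; it is judged then, once.
The state is a dict: "t": time; "q": joint angles; "joint_vel": joint speeds; "joint_torque": joint torques, N m; "eef_pos": TCP position; "tool_rot": TCP orientation; "contact_force": force on the tool from outside, world axes, zero at the start; "torque": the same for the moment, N m; "gripper_width": opening from 0.0 (shut) to 1.0 (fully open); "grasp_force": force on a finger pad.
Only numpy, scipy, OpenCV 4.12 (cv2) and the standard library are available. Lean on these libraries where they do the work, as an engineer would, in place of code of your own. Each camera call takes 0.05 s, during which the arm holds its last target. There are 200 camera calls.

## Working session

There is one attempt and no reset: what is moved stays moved. The work goes in short steps, Python scripts to look and compute and a tool call to move; the robot and the scene stay as the last step left them, time stands still between calls to the robot, and variables do not carry over. Pictures are saved under pics/ and viewed, at most 10 in all, crops included, and the job is handed in when it is done.

Besides the shell and the picture viewer there is one more tool, called after "Emit:" as name(argument=value, ...) on one line, values as JSON. jog_arm: Moves the arm, as the interface text tells. Its arguments: {"type":"object","properties":{"deltas":{"type":"array"},"newtons":{"type":"number"}},"required":["deltas"]}

```bash
ls; mkdir -p pics
python3 - <<'E'
from station import bot
import cv2
o=bot.get_obs(); print(o, bot.tip_reach)
for n in("side","top"):
    c=bot.read_camera(n); cv2.imwrite(f"pics/{n}0.png",c["img"][:,:,::-1]); print(n,c["K"],c["eye"],c["attitude"])
E
```

```text
pics
{'t': 0.0, 'q': array([-1.21307908,  0.47781718,  0.02235256,  1.55643897, -0.01149242,
        1.10929027, -0.08309007]), 'joint_vel': array([ 9.99125417e-04,  1.48468072e-03,  7.55220435e-05, -2.15855077e-03,
        9.63125314e-04, -3.75013957e-04,  5.06086594e-04]), 'joint_torque': array([ 1.04792889e-05, -5.96465743e+01,  1.60817385e+00, -2.81196874e+01,
        1.25771365e-02,  9.68335080e-03,  1.52168752e-05]), 'eef_pos': array([0.30295313, 0.60258694, 0.25231974]), 'tool_rot': array([-1.37573257e-04,  2.30796983e-01,  9.73001500e-01, -9.02261339e-04]), 'contact_force': array([ 0.2226241 , -0.41382285, -0.26919664]), 'torque': array([-0.00451188,  0.01254485,  0.00197729]), 'grasp_force': 0.0, 'gripper_width': 0.998588336366748} 0.022
side [[387.06971419   0.         323.58278845]
 [  0.         387.06971419 194.60884844]
 [  0.           0.           1.        ]] [ 0.43979238 -0.89377341  0.9192576 ] [-0.42125867  0.90665421 -0.02078518  0.00934054]
top [[430.92014955   0.         319.96339077]
 [  0.         430.92014955 199.19889841]
 [  0.           0.           1.        ]] [ 0.29190767 -0.01930493  1.3761856 ] [-0.0623576   0.70644239 -0.70226845  0.06220698]
```

View pics/side0.png

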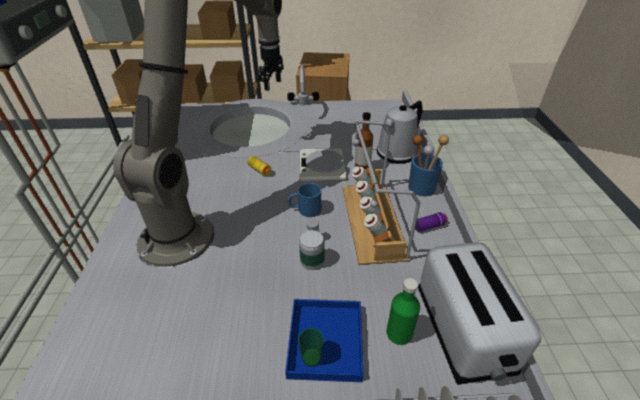

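View pics/top0.png

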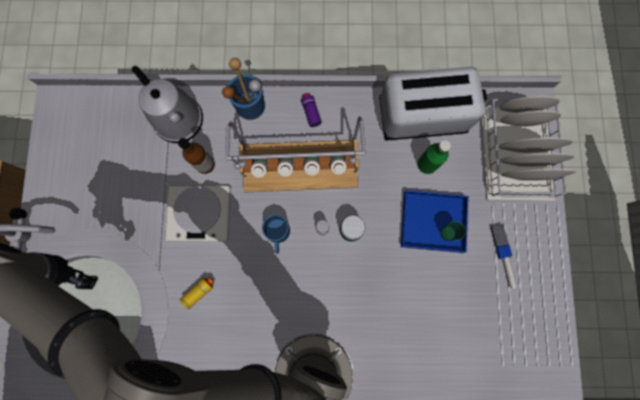

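The stand is at top pixel (300,165) with four white lids at about (259,169), (285,168), (312,168) and (338,167). The tray is at (435,220) with the tumbler at (452,232). Look-alikes are a purple one lying at (311,110) and a yellow one at (197,292), neither of them wanted. I choose the four white-lidded jars in the stand and check them in a crop.

```bash
cat > h.py <<'E'
import numpy as np, cv2
from scipy.spatial.transform import Rotation as R
def rot(q): return R.from_quat([q[1],q[2],q[3],q[0]])
def proj(c,p):
    v=rot(c["attitude"]).inv().apply(np.atleast_2d(p)-c["eye"]); uv=v@c["K"].T; return uv[:,:2]/uv[:,2:]
def ray(c,u,v,z):
    d=rot(c["attitude"]).apply(np.linalg.solve(c["K"],[u,v,1.])); return c["eye"]+d*(z-c["eye"][2])/d[2]
def wells(s): # stand x,y,yaw -> fn mapping stand points to world
    r=R.from_euler('z',s[2]); return lambda p: r.apply(np.atleast_2d(p))+[s[0],s[1],0]
E
python3 - <<'E'
from h import *
from station import bot
t=bot.read_camera("top");s=bot.read_camera("side")
a=cv2.resize(t["img"][100:210,220:480,::-1],None,fx=3,fy=3,interpolation=3)
b=cv2.resize(s["img"][150:270,330:430,::-1],None,fx=5,fy=5,interpolation=3)
cv2.imwrite("pics/c1.png",a);cv2.imwrite("pics/c2.png",b)
for n,u,v,z in [("lidL",259,169,.13),("lidR",338,167,.13),("tray1",404,190,.035),("tray2",468,193,.035),("tray3",401,247,.035),("tray4",466,251,.035),("tum",452,232,.085)]: print(n,ray(t,u,v,z).round(3))
E
```

```text
lidL [0.604 0.163 0.13 ]
lidR [ 0.612 -0.072  0.13 ]
tray1 [ 0.562 -0.285  0.035]
tray2 [ 0.554 -0.487  0.035]
tray3 [ 0.382 -0.27   0.035]
tray4 [ 0.371 -0.471  0.035]
tum [ 0.424 -0.415  0.085]
```

View pics/c1.png

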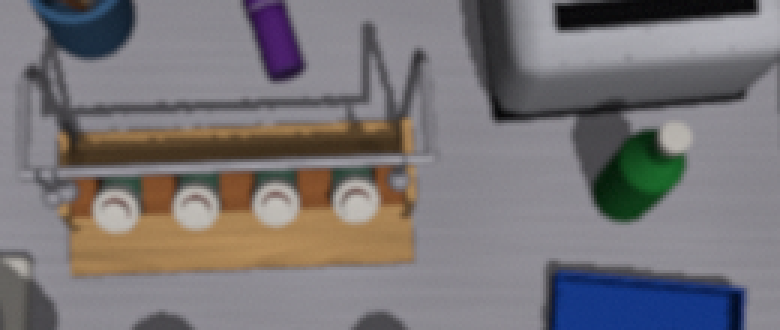

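View pics/c2.png

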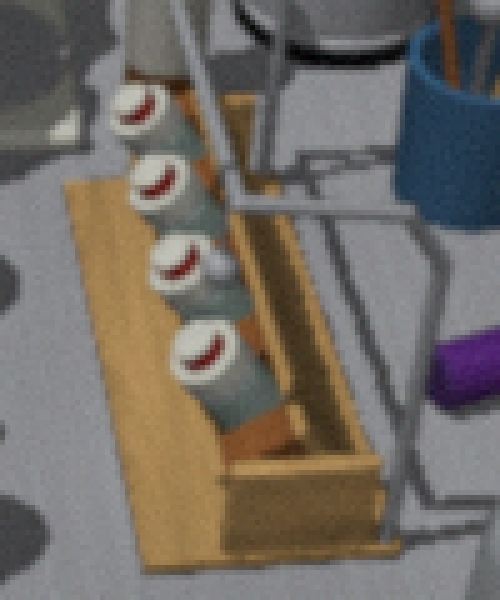

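Both crops show four white lids with red flanks, at top (259,170), (285,169), (312,168), (339,167) and side (358,172) to (371,221). Next I fit the stand pose from both views.

```bash
cat >> h.py <<'E'
A=np.array([-.565,0,.825])
def axpt(h,y): return np.array([.030,y,.045])+h*A
Y=[.12,.04,-.04,-.12]
E
python3 - <<'E'
from h import *
from scipy.optimize import least_squares
from station import bot
t=bot.read_camera("top");s=bot.read_camera("side")
U=np.array([[117,210],[195,207],[276,203],[356,200]])/3+[220,100]-.33
V=np.array([[141,110],[163,185],[183,264],[207,353]])/5+[330,150]-.4
P=np.array([axpt(.096,y) for y in Y])
f=lambda s_,:np.r_[(proj(t,wells(s_)(P))-U).ravel(),(proj(s,wells(s_)(P))-V).ravel()]
for g in (f,lambda x:f(x)[:8],lambda x:f(x)[8:]):
    r=least_squares(g,[.6,.05,0]);print(r.x.round(4),r.fun.round(2))
x=least_squares(f,[.6,.05,0]).x
W=wells(x)
rail=W([[-.03,.179,.285],[-.03,-.179,.285]]);print("rail",rail.round(3),((proj(t,rail)-[220,100])*3).round(),((proj(s,rail)-[330,150])*5).round())
print("axis",R.from_euler('z',x[2]).apply(A).round(3),"buttons",W([axpt(.109,y) for y in Y]).round(4))
# blue tray corners (rim), blobs for tumbler / props
hsv=cv2.cvtColor(t["img"],cv2.COLOR_RGB2HSV)
m=cv2.inRange(hsv,(108,150,60),(125,255,255));m[:, :390]=0
cs=max(cv2.findContours(m,0,2)[0],key=cv2.contourArea);(cu,cv_),sz,an=b=cv2.minAreaRect(cs)
print(b,[ray(t,*p,.035).round(3) for p in cv2.boxPoints(b)])
g=cv2.inRange(hsv,(50,100,20),(85,255,255));n,l,st,c=cv2.connectedComponentsWithStats(g)
print([(st[i][4],c[i].round(1)) for i in range(1,n) if st[i][4]>60])
cv2.imwrite("pics/tray.png",np.hstack([cv2.resize(t["img"][180:260,390:480,::-1],None,fx=4,fy=4,interpolation=3),cv2.resize(s["img"][295:385,280:370,::-1],(360,320),interpolation=3)]))
E
```

```text
[0.6346 0.047  0.0495] [-0.13 -0.28  0.64 -0.41  0.38 -0.21  0.42 -0.34 -0.2  -0.26 -0.64 -0.68
 -0.28 -0.43 -0.26 -0.48]
[0.6336 0.048  0.0497] [-0.46  0.04  0.31 -0.1   0.05  0.1   0.1  -0.04]
[0.6354 0.0447 0.0478] [ 0.18  0.13 -0.28 -0.25  0.05  0.05  0.05  0.06]
rail [[ 0.596  0.224  0.285]
 [ 0.613 -0.133  0.285]] [[ 22. 173.]
 [432. 155.]] [[ 129. -144.]
 [ 239.  203.]]
axis [-0.564 -0.028  0.825] buttons [[ 0.5971  0.1653  0.1349]
 [ 0.6011  0.0854  0.1349]
 [ 0.605   0.0055  0.1349]
 [ 0.609  -0.0744  0.1349]]
((434.5960998535156, 220.91490173339844), (64.21549224853516, 57.712284088134766), 3.4682295322418213) [array([ 0.38 , -0.27 ,  0.035]), array([ 0.562, -0.286,  0.035]), array([ 0.55 , -0.488,  0.035]), array([ 0.369, -0.468,  0.035])]
[(np.int32(523), array([431.8, 159. ])), (np.int32(244), array([451.9, 230.7]))]
```

View pics/tray.png

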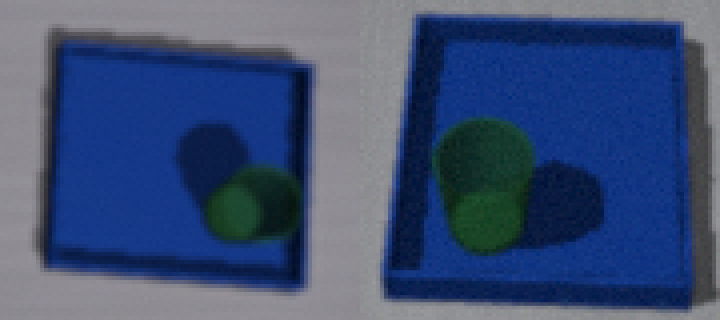

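Emit:
jog_arm(deltas=[[0.015,-0.045,0.01,0,0,0.0515,0],[0.015,-0.045,0.01,0,0,0.0515,0],[0.015,-0.045,0.01,0,0,0.0515,0],[0.015,-0.045,0.01,0,0,0.0515,0],[0.015,-0.045,0.01,0,0,0.0515,0],[0.015,-0.045,0.01,0,0,0.0515,0],[0.015,-0.045,0.01,0,0,0.0515,0],[0.015,-0.045,0.01,0,0,0.0515,0],[0.015,-0.045,0.01,0,0,0.0515,0],[0.015,-0.045,0.01,0,0,0.0515,0]])

```text
t: 1.3
eef_pos: [0.4534, 0.1511, 0.354]
tool_rot: [0.0, -0.026, 1.0, 0.0]
contact_force: [1.2, -0.1, 0.2]
gripper_width: 0.001
grasp_force: 0.0
```

Emit:
jog_arm(deltas=[[0,0,0,0.005,-0.1,0,0],[0,0,0,0.005,-0.1,0,0],[0,0,0,0.005,-0.1,0,0],[0,0,0,0.005,-0.1,0,0],[0,0,0,0.005,-0.1,0,0],[0,0,0,0.005,-0.1,0,0],[0,0,0,0,0,0,0],[0,0,0,0,0,0,0]])

```text
t: 2.1
eef_pos: [0.4531, 0.1529, 0.3536]
tool_rot: [0.295, -0.023, 0.955, 0.007]
contact_force: [0.1, 0.0, 0.8]
gripper_width: 0.0
grasp_force: 0.0
```

```bash
cat >> h.py <<'E'
S=[0.6346,0.047,0.0495]
W=wells(S); AW=R.from_euler('z',S[2]).apply(A)
GOAL=R.from_matrix(np.c_[np.cross([-np.sin(S[2]),np.cos(S[2]),0],-AW),[-np.sin(S[2]),np.cos(S[2]),0],-AW])
def rep(o,well=0,h=.109,reach=.022,goal=GOAL):
    # target TCP so that point `reach` ahead of TCP lies at height h on jar axis
    p=W(axpt(h,Y[well]))[0]+AW*reach
    q=rot(o["tool_rot"]); d=p-o["eef_pos"]
    print("t",o["t"].__round__(2),"pos",o["eef_pos"].round(4),"F",np.round(o["contact_force"],1),"w",round(o["gripper_width"],3),"gf",round(float(o["grasp_force"]),1))
    print("delta",d.round(4),"along axis",(d@AW).round(4),"perp",(d-AW*(d@AW)).round(4),"rot",(goal*q.inv()).as_rotvec().round(3),"q",o["q"].round(2))
E
python3 -c "
from h import *
from station import bot
rep(bot.get_obs())"
```

```text
t 2.1 pos [0.4531 0.1529 0.3536] F [0.1 0.  0.8] w 0.0 gf 0.0
delta [ 0.1316  0.0118 -0.2005] along axis -0.24 perp [-0.0038  0.0051 -0.0025] rot [-0.    -0.002  0.   ] q [-0.65 -0.21 -0.02  2.24  0.55  0.67  0.59]
```

Emit:
jog_arm(deltas=[[0.014,0.0014,-0.0215,0,0,0,0],[0.014,0.0014,-0.0215,0,0,0,0],[0.014,0.0014,-0.0215,0,0,0,0],[0.014,0.0014,-0.0215,0,0,0,0],[0.014,0.0014,-0.0215,0,0,0,0],[0.014,0.0014,-0.0215,0,0,0,0],[0.014,0.0014,-0.0215,0,0,0,0],[0.014,0.0014,-0.0215,0,0,0,0],[0,0,0,0,0,0,0],[0,0,0,0,0,0,0]])

```text
t: 3.1
eef_pos: [0.5662, 0.164, 0.1814]
tool_rot: [0.296, -0.023, 0.955, 0.007]
contact_force: [0.4, -0.8, 0.3]
gripper_width: -0.001
grasp_force: 0.0
```

```bash
python3 -c "
from h import *
from station import bot
rep(bot.get_obs())
s=bot.read_camera('side');t=bot.read_camera('top')
a=cv2.resize(s['img'][100:220,290:430,::-1],None,fx=4,fy=4,interpolation=3)
cv2.imwrite('pics/p1.png',a)"
```

```text
t 3.1 pos [0.5662 0.164  0.1814] F [ 0.4 -0.8  0.3] w -0.001 gf 0.0
delta [ 0.0185  0.0007 -0.0283] along axis -0.0338 perp [-0.0006 -0.0003 -0.0004] rot [0.001 0.    0.001] q [-0.63  0.25  0.12  2.25  1.2   0.25 -0.03]
```

View pics/p1.png

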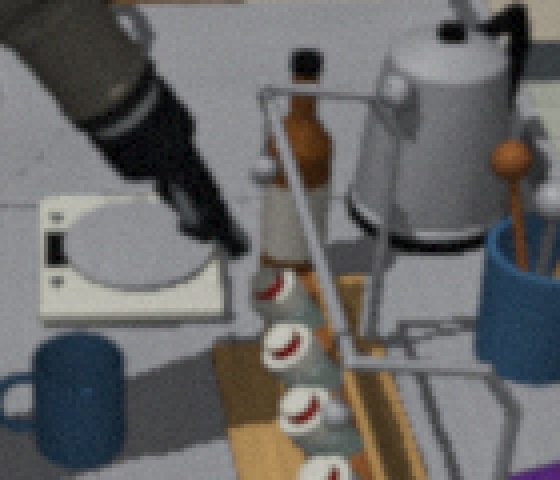

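The tool tip in the side crop at (240,248) points along the axis of the first lid at (275,285), clear of the rail at (265,95)-(345,365).

Emit:
jog_arm(deltas=[[0.004,0.0001,-0.006,0,0,0,0],[0.004,0.0001,-0.006,0,0,0,0],[0.004,0.0001,-0.006,0,0,0,0],[0.004,0.0001,-0.006,0,0,0,0],[0.001,0,-0.0016,0,0,0,0],[0.001,0,-0.0016,0,0,0,0],[0.001,0,-0.0016,0,0,0,0],[0,0,0,0,0,0,0]])

```text
t: 4.0
eef_pos: [0.5843, 0.1647, 0.1529]
tool_rot: [0.296, -0.023, 0.955, 0.008]
contact_force: [-0.4, 0.0, 0.2]
gripper_width: -0.0
grasp_force: 0.0
```

Emit:
jog_arm(deltas=[[0.0011,0,-0.0016,0,0,0,0],[0.0011,0,-0.0016,0,0,0,0],[0,0,0,0,0,0,0]])

```text
t: 4.3
eef_pos: [0.5865, 0.1647, 0.1493]
tool_rot: [0.296, -0.024, 0.955, 0.007]
contact_force: [0.5, 0.1, -0.6]
gripper_width: 0.001
grasp_force: 0.0
```

```bash
python3 -c "
from h import *
from station import bot
rep(bot.get_obs())"
```

```text
t 4.3 pos [0.5865 0.1647 0.1493] F [ 0.5  0.1 -0.6] w 0.001 gf 0.0
delta [-0.0018 -0.0001  0.0038] along axis 0.0042 perp [0.0005 0.0001 0.0004] rot [-0.  0.  0.] q [-0.62  0.34  0.14  2.23  1.49  0.2  -0.31]
```

Emit:
jog_arm(deltas=[[0.0011,0,-0.0016,0,0,0,0],[0.0011,0,-0.0016,0,0,0,0],[0,0,0,0,0,0,0]])

```text
t: 4.6
eef_pos: [0.5887, 0.1648, 0.146]
tool_rot: [0.296, -0.024, 0.955, 0.008]
contact_force: [-1.0, 0.3, 1.1]
gripper_width: -0.004
grasp_force: 0.5
```

Emit:
jog_arm(deltas=[[0.0011,0,-0.0016,0,0,0,0],[0,0,0,0,0,0,0]])

```text
t: 4.8
eef_pos: [0.5897, 0.1648, 0.1444]
tool_rot: [0.296, -0.024, 0.955, 0.008]
contact_force: [-0.7, 0.9, 1.2]
gripper_width: 0.003
grasp_force: 0.8
```

```bash
python3 -c "
from h import *
from station import bot
rep(bot.get_obs())"
```

```text
t 4.8 pos [0.5897 0.1648 0.1444] F [-0.7  0.9  1.2] w 0.003 gf 0.8
delta [-0.005  -0.0001  0.0087] along axis 0.01 perp [0.0006 0.0001 0.0004] rot [-0.  0. -0.] q [-0.61  0.36  0.13  2.23  1.53  0.2  -0.35]
```

Emit:
jog_arm(deltas=[[0.0011,0,-0.0016,0,0,0,0],[0,0,0,0,0,0,0]])

```text
t: 5.0
eef_pos: [0.5904, 0.1649, 0.1435]
tool_rot: [0.296, -0.024, 0.955, 0.008]
contact_force: [-9.9, -1.8, 13.1]
gripper_width: 0.003
grasp_force: 8.0
```

Emit:
jog_arm(deltas=[[0.0011,0,-0.0016,0,0,0,0],[0,0,0,0,0,0,0]])

```text
t: 5.2
eef_pos: [0.5908, 0.1651, 0.1433]
tool_rot: [0.297, -0.024, 0.955, 0.008]
contact_force: [-29.3, -4.2, 37.2]
gripper_width: -0.002
grasp_force: 23.6
```

Emit:
jog_arm(deltas=[[0.0011,0,-0.0016,0,0,0,0],[0,0,0,0,0,0,0]])

```text
t: 5.4
eef_pos: [0.5911, 0.1653, 0.1431]
tool_rot: [0.298, -0.024, 0.954, 0.009]
contact_force: [-48.4, -7.5, 61.2]
gripper_width: -0.004
grasp_force: 39.2
```

Emit:
jog_arm(deltas=[[-0.0033,0,0.0048,0,0,0,0],[-0.005,-0.0002,0.007,0,0,0,0],[-0.005,-0.0002,0.007,0,0,0,0],[-0.005,-0.0002,0.007,0,0,0,0],[-0.005,-0.0002,0.007,0,0,0,0],[0,0,0,0,0,0,0],[0,0,0,0,0,0,0]])

```text
t: 6.1
eef_pos: [0.5698, 0.1638, 0.1724]
tool_rot: [0.296, -0.023, 0.955, 0.008]
contact_force: [0.3, -0.2, -0.3]
gripper_width: -0.002
grasp_force: 0.0
```

```bash
python3 -c "
from h import *
from station import bot
rep(bot.get_obs(),1)
s=bot.read_camera('side')
a=cv2.resize(s['img'][155:240,340:400,::-1],None,fx=6,fy=6,interpolation=3)
cv2.imwrite('pics/p2.png',a)
def red(s):
    for y in Y:
        u,v=proj(s,W(axpt(.103,y)))[0]; u,v=int(round(u)),int(round(v)); w=s['img'][v-6:v+7,u-6:u+7].astype(int)
        m=(w[...,0]-w[...,1]>50); print(y,m.sum(),(w[...,0]-w[...,1]).max())
red(s)"
```

```text
t 6.1 pos [0.5698 0.1638 0.1724] F [ 0.3 -0.2 -0.3] w -0.002 gf 0.0
delta [ 0.0189 -0.079  -0.0193] along axis -0.0244 perp [ 0.0051 -0.0797  0.0008] rot [-0.001  0.     0.   ] q [-0.62  0.28  0.12  2.25  1.28  0.24 -0.11]
0.12 0 50
0.04 7 72
-0.04 7 75
-0.12 7 67
```

View pics/p2.png

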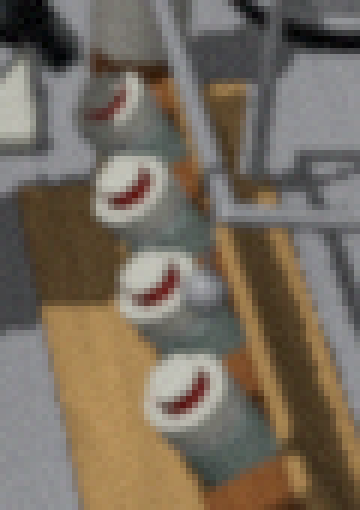

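Jar in well 0 (crop 110,105) shows a red crescent again, so it is worn. Now well 1.

Emit:
jog_arm(deltas=[[0.001,-0.016,0,0,0,0,0],[0.001,-0.016,0,0,0,0,0],[0.001,-0.016,0,0,0,0,0],[0.001,-0.016,0,0,0,0,0],[0.001,-0.016,0,0,0,0,0],[0.0065,0.0003,-0.0095,0,0,0,0],[0.0065,0.0003,-0.0095,0,0,0,0],[0,0,0,0,0,0,0],[0,0,0,0,0,0,0]])

```text
t: 7.05
eef_pos: [0.5875, 0.0843, 0.1529]
tool_rot: [0.295, -0.023, 0.955, 0.007]
contact_force: [-0.8, 0.2, -0.8]
gripper_width: 0.0
grasp_force: 0.0
```

```bash
python3 -c "
from h import *
from station import bot
rep(bot.get_obs(),1)"
```

```text
t 7.05 pos [0.5875 0.0843 0.1529] F [-0.8  0.2 -0.8] w 0.0 gf 0.0
delta [0.0012 0.0004 0.0001] along axis -0.0006 perp [0.0009 0.0004 0.0006] rot [-0.    -0.001  0.   ] q [-0.26  0.31 -0.08  2.26  1.64  0.18 -0.3 ]
```

Emit:
jog_arm(deltas=[[0.0023,0.0003,-0.0022,0,0,0,0],[0.0014,0.0001,-0.0021,0,0,0,0],[0,0,0,0,0,0,0]])

```text
t: 7.35
eef_pos: [0.5912, 0.0849, 0.149]
tool_rot: [0.296, -0.024, 0.955, 0.007]
contact_force: [-1.7, -0.1, 1.3]
gripper_width: -0.002
grasp_force: 0.6
```

Emit:
jog_arm(deltas=[[0.0014,0.0001,-0.0021,0,0,0,0],[0.0014,0.0001,-0.0021,0,0,0,0],[0,0,0,0,0,0,0]])

```text
t: 7.65
eef_pos: [0.5944, 0.0853, 0.1448]
tool_rot: [0.296, -0.024, 0.955, 0.008]
contact_force: [-0.6, 0.4, -0.0]
gripper_width: 0.002
grasp_force: 0.0
```

```bash
python3 -c "
from h import *
from station import bot
rep(bot.get_obs(),1)"
```

```text
t 7.65 pos [0.5944 0.0853 0.1448] F [-0.6  0.4 -0. ] w 0.002 gf 0.0
delta [-0.0058 -0.0005  0.0083] along axis 0.0101 perp [-0.0001 -0.0002 -0.0001] rot [-0.001  0.    -0.   ] q [-0.23  0.34 -0.11  2.25  1.73  0.19 -0.37]
```

Emit:
jog_arm(deltas=[[0.0011,0.0001,-0.0016,0,0,0,0],[0,0,0,0,0,0,0]])

```text
t: 7.85
eef_pos: [0.5951, 0.0853, 0.1441]
tool_rot: [0.296, -0.024, 0.955, 0.008]
contact_force: [-8.9, -1.7, 11.4]
gripper_width: 0.001
grasp_force: 6.9
```

```bash
python3 -c "
from h import *
from station import bot
rep(bot.get_obs(),1)"
```

```text
t 7.85 pos [0.5951 0.0853 0.1441] F [-8.9 -1.7 11.4] w 0.001 gf 6.9
delta [-0.0064 -0.0005  0.009 ] along axis 0.011 perp [-0.0002 -0.0002 -0.0001] rot [-0.001  0.001 -0.   ] q [-0.22  0.34 -0.12  2.25  1.74  0.19 -0.39]
```

Emit:
jog_arm(deltas=[[-0.004,-0.0002,0.006,0,0,0,0],[-0.008,-0.0004,0.012,0,0,0,0],[-0.008,-0.0004,0.012,0,0,0,0],[0.001,-0.02,0,0,0,0,0],[0.001,-0.02,0,0,0,0,0],[0.001,-0.02,0,0,0,0,0],[0.001,-0.02,0,0,0,0,0],[0,0,0,0,0,0,0],[0,0,0,0,0,0,0]])

```text
t: 8.75
eef_pos: [0.5793, 0.0033, 0.1734]
tool_rot: [0.296, -0.022, 0.955, 0.008]
contact_force: [0.2, 0.0, -0.2]
gripper_width: -0.0
grasp_force: 0.0
```

```bash
cat >> h.py <<'E'
def red(s):
    for y in Y:
        u,v=proj(s,W(axpt(.103,y)))[0]; u,v=int(round(u)),int(round(v)); w=s['img'][v-6:v+7,u-6:u+7].astype(int)
        m=(w[...,0]-w[...,1]); print(y,(m>50).sum(),(m>30).sum(),m.max())
E
python3 -c "
from h import *
from station import bot
rep(bot.get_obs(),2)
s=bot.read_camera('side');red(s)"
```

```text
t 8.75 pos [0.5793 0.0033 0.1734] F [ 0.2  0.  -0.2] w -0.0 gf 0.0
delta [ 0.0133  0.0016 -0.0203] along axis -0.0243 perp [-0.0004  0.0009 -0.0003] rot [-0.001  0.     0.002] q [ 0.26  0.28 -0.46  2.26  1.44  0.17  0.1 ]
0.12 1 7 52
0.04 0 0 30
-0.04 8 25 67
-0.12 8 19 68
```

```bash
python3 -c "
from station import bot
print(bot.get_obs()['q'])"
```

```text
[ 0.26201904  0.27854441 -0.4551758   2.26138605  1.43723904  0.1729692
  0.09803865]
```

Emit:
jog_arm(deltas=[[0.0042,0.001,-0.006,0,0,0,0],[0.0042,0.0005,-0.006,0,0,0,0],[0.0037,0.0002,-0.006,0,0,0,0],[0,0,0,0,0,0,0]])

```text
t: 9.2
eef_pos: [0.5914, 0.0084, 0.1548]
tool_rot: [0.295, -0.025, 0.955, 0.008]
contact_force: [0.3, -0.9, -0.5]
gripper_width: 0.002
grasp_force: 0.0
```

```bash
python3 -c "
from h import *
from station import bot
rep(bot.get_obs(),2);print(bot.get_obs()['q'])"
```

```text
t 9.2 pos [0.5914 0.0084 0.1548] F [ 0.3 -0.9 -0.5] w 0.002 gf 0.0
delta [ 0.0012 -0.0036 -0.0018] along axis -0.002 perp [ 0.0001 -0.0036 -0.0001] rot [-0.001 -0.001 -0.004] q [ 0.26  0.34 -0.47  2.25  1.65  0.2  -0.1 ]
[ 0.26195391  0.33575085 -0.46744479  2.24681995  1.64516305  0.19567514
 -0.09822625]
```

Emit:
jog_arm(deltas=[[0,-0.0034,0,0,0,0,0],[0.0014,0.0001,-0.0021,0,0,0,0],[0.0014,0.0001,-0.0021,0,0,0,0],[0.0014,0.0001,-0.0021,0,0,0,0],[0,0,0,0,0,0,0]])

```text
t: 9.7
eef_pos: [0.5957, 0.0029, 0.149]
tool_rot: [0.296, -0.023, 0.955, 0.008]
contact_force: [-0.4, 0.7, -0.1]
gripper_width: -0.0
grasp_force: 0.1
```

```bash
python3 -c "
from h import *
from station import bot
rep(bot.get_obs(),2)"
```

```text
t 9.7 pos [0.5957 0.0029 0.149 ] F [-0.4  0.7 -0.1] w -0.0 gf 0.1
delta [-0.0031  0.002   0.0041] along axis 0.0051 perp [-0.0002  0.0022 -0.0001] rot [-0.001  0.     0.   ] q [ 0.29  0.36 -0.49  2.24  1.7   0.21 -0.14]
```

Emit:
jog_arm(deltas=[[0.0011,0,-0.0016,0,0,0,0],[0.0011,0,-0.0016,0,0,0,0],[0,0,0,0,0,0,0]])

```text
t: 10.0
eef_pos: [0.5979, 0.0029, 0.1458]
tool_rot: [0.296, -0.024, 0.955, 0.008]
contact_force: [-0.5, 0.6, 1.0]
gripper_width: 0.002
grasp_force: 0.7
```

```bash
python3 -c "
from h import *
from station import bot
rep(bot.get_obs(),2)"
```

```text
t 10.0 pos [0.5979 0.0029 0.1458] F [-0.5  0.6  1. ] w 0.002 gf 0.7
delta [-0.0053  0.002   0.0073] along axis 0.0089 perp [-0.0002  0.0022 -0.0001] rot [-0.001  0.     0.   ] q [ 0.3   0.37 -0.5   2.24  1.72  0.21 -0.16]
```

Emit:
jog_arm(deltas=[[0.0011,0,-0.0016,0,0,0,0],[0,0,0,0,0,0,0]])

```text
t: 10.2
eef_pos: [0.599, 0.0029, 0.1443]
tool_rot: [0.296, -0.024, 0.955, 0.008]
contact_force: [-1.5, -0.1, 1.7]
gripper_width: -0.001
grasp_force: 1.0
```

Emit:
jog_arm(deltas=[[0.0006,0,-0.001,0,0,0,0],[0,0,0,0,0,0,0]])

```text
t: 10.4
eef_pos: [0.5991, 0.0029, 0.1442]
tool_rot: [0.296, -0.024, 0.955, 0.007]
contact_force: [-12.2, -0.3, 15.6]
gripper_width: 0.002
grasp_force: 10.4
```

```bash
python3 -c "
from h import *
from station import bot
rep(bot.get_obs(),2)"
```

```text
t 10.4 pos [0.5991 0.0029 0.1442] F [-12.2  -0.3  15.6] w 0.002 gf 10.4
delta [-0.0065  0.0019  0.0089] along axis 0.011 perp [-0.0003  0.0022 -0.0001] rot [ 0.     0.001 -0.   ] q [ 0.31  0.38 -0.51  2.24  1.74  0.22 -0.17]
```

At the stop with 20 N. I release it and move to well 3.

Emit:
jog_arm(deltas=[[-0.004,-0.0002,0.006,0,0,0,0],[-0.008,-0.0004,0.012,0,0,0,0],[-0.008,-0.0004,0.012,0,0,0,0],[0.001,-0.02,0,0,0,0,0],[0.001,-0.02,0,0,0,0,0],[0.001,-0.02,0,0,0,0,0],[0.001,-0.018,0,0,0,0,0],[0,0,0,0,0,0,0],[0,0,0,0,0,0,0]])

```text
t: 11.3
eef_pos: [0.5833, -0.0765, 0.173]
tool_rot: [0.296, -0.023, 0.955, 0.008]
contact_force: [0.8, 0.6, 0.4]
gripper_width: 0.002
grasp_force: 0.0
```

```bash
python3 -c "
from h import *
from station import bot
rep(bot.get_obs(),3)
s=bot.read_camera('side');red(s)"
```

```text
t 11.3 pos [ 0.5833 -0.0765  0.173 ] F [0.8 0.6 0.4] w 0.002 gf 0.0
delta [ 0.0133  0.0015 -0.0199] along axis -0.024 perp [-0.0002  0.0008 -0.0001] rot [-0.001 -0.     0.002] q [ 0.71  0.35 -0.75  2.22  1.31  0.18  0.44]
0.12 1 7 52
0.04 0 1 34
-0.04 2 15 56
-0.12 8 18 68
```

Emit:
jog_arm(deltas=[[0.0042,0.0007,-0.006,0,0,0,0],[0.0042,0.0005,-0.006,0,0,0,0],[0.0037,0.0002,-0.006,0,0,0,0],[0,0,0,0,0,0,0],[0,0,0,0,0,0,0]])

```text
t: 11.85
eef_pos: [0.5955, -0.0734, 0.1554]
tool_rot: [0.296, -0.025, 0.955, 0.008]
contact_force: [0.7, 0.3, -0.2]
gripper_width: 0.0
grasp_force: 0.0
```

```bash
python3 -c "
from h import *
from station import bot
rep(bot.get_obs(),3)"
```

```text
t 11.85 pos [ 0.5955 -0.0734  0.1554] F [ 0.7  0.3 -0.2] w 0.0 gf 0.0
delta [ 0.0011 -0.0017 -0.0023] along axis -0.0024 perp [-0.0003 -0.0017 -0.0003] rot [-0.001  0.    -0.002] q [ 0.65  0.4  -0.71  2.21  1.52  0.19  0.23]
```

Emit:
jog_arm(deltas=[[0.0014,-0.001,-0.0021,0,0,0,0],[0.0014,0.0001,-0.0021,0,0,0,0],[0.0014,0.0001,-0.0021,0,0,0,0],[0,0,0,0,0,0,0]])

```text
t: 12.25
eef_pos: [0.6, -0.0756, 0.149]
tool_rot: [0.296, -0.023, 0.955, 0.008]
contact_force: [0.1, 0.4, 1.4]
gripper_width: 0.002
grasp_force: 0.3
```

Emit:
jog_arm(deltas=[[0.0013,0,-0.0019,0,0,0,0],[0.0011,0,-0.0016,0,0,0,0],[0,0,0,0,0,0,0]])

```text
t: 12.55
eef_pos: [0.6021, -0.0758, 0.145]
tool_rot: [0.295, -0.023, 0.955, 0.008]
contact_force: [-0.3, 0.3, 0.1]
gripper_width: 0.001
grasp_force: 0.0
```

```bash
python3 -c "
from h import *
from station import bot
rep(bot.get_obs(),3)"
```

```text
t 12.55 pos [ 0.6021 -0.0758  0.145 ] F [-0.3  0.3  0.1] w 0.001 gf 0.0
delta [-0.0055  0.0008  0.008 ] along axis 0.0097 perp [-0.      0.0011  0.    ] rot [-0.001 -0.     0.001] q [ 0.66  0.43 -0.72  2.2   1.61  0.21  0.15]
```

Emit:
jog_arm(deltas=[[0.0014,0.0001,-0.002,0,0,0,0],[0,0,0,0,0,0,0]])

```text
t: 12.75
eef_pos: [0.6029, -0.0757, 0.1442]
tool_rot: [0.296, -0.024, 0.955, 0.007]
contact_force: [-14.6, -1.4, 18.4]
gripper_width: 0.002
grasp_force: 11.4
```

Emit:
jog_arm(deltas=[[-0.004,-0.0002,0.006,0,0,0,0],[-0.008,-0.0004,0.012,0,0,0,0],[-0.008,-0.0004,0.012,0,0,0,0],[-0.017,-0.001,0.025,0,0,0,0.7],[-0.017,-0.001,0.025,0,0,0,0.7],[-0.017,-0.001,0.025,0,0,0,0.7],[0,0,0,0,0,0,0.7],[0,0,0,0,0,0,0.7]])

```text
t: 13.55
eef_pos: [0.542, -0.0819, 0.2356]
tool_rot: [0.297, -0.021, 0.955, 0.007]
contact_force: [0.8, 0.1, -0.8]
gripper_width: 0.7
grasp_force: 0.0
```

```bash
python3 -c "
from h import *
from station import bot
rep(bot.get_obs(),2,h=.085,reach=.003)
s=bot.read_camera('side');red(s)
a=cv2.resize(s['img'][155:240,340:400,::-1],None,fx=6,fy=6,interpolation=3)
cv2.imwrite('pics/p3.png',a)"
```

```text
t 13.55 pos [ 0.542  -0.0819  0.2356] F [ 0.8  0.1 -0.8] w 0.7 gf 0.0
delta [ 0.0749  0.088  -0.118 ] along axis -0.1421 perp [-0.0053  0.084  -0.0008] rot [-0.     0.002  0.006] q [ 1.17  0.27 -1.2   2.23  0.77  0.27  0.99]
0.12 0 8 47
0.04 0 7 37
-0.04 0 23 48
-0.12 0 6 35
```

View pics/p3.png

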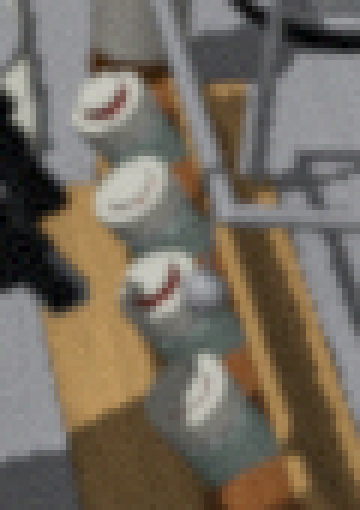

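Buttons at crop (130,195) and (205,385) are down with no red: wells 1 and 3 are sound. Those at (105,108) and (158,292) show red: wells 0 and 2 are worn. I take well 2 first.

Emit:
jog_arm(deltas=[[-0.001,0.017,0,0,0,0.001,0.7],[-0.001,0.017,0,0,0,0.001,0.7],[-0.001,0.017,0,0,0,0.001,0.7],[-0.001,0.017,0,0,0,0.001,0.7],[-0.001,0.017,0,0,0,0.001,0.7],[0.0169,0.0008,-0.0248,0,0,0,0.7],[0.0169,0.0008,-0.0248,0,0,0,0.7],[0.0169,0.0008,-0.0248,0,0,0,0.7],[0,0,0,0,0,0,0.7],[0,0,0,0,0,0,0.7]])

```text
t: 14.6
eef_pos: [0.5844, 0.0087, 0.1646]
tool_rot: [0.295, -0.026, 0.955, 0.009]
contact_force: [-0.3, 0.2, -0.3]
gripper_width: 0.698
grasp_force: 0.0
```

```bash
python3 -c "
from h import *
from station import bot
rep(bot.get_obs(),2,h=.085,reach=.003)"
```

```text
t 14.6 pos [0.5844 0.0087 0.1646] F [-0.3  0.2 -0.3] w 0.698 gf 0.0
delta [ 0.0325 -0.0027 -0.047 ] along axis -0.057 perp [ 0.0003 -0.0042  0.0001] rot [-0.002 -0.001 -0.005] q [ 0.49  0.36 -0.73  2.24  1.53  0.28  0.05]
```

Emit:
jog_arm(deltas=[[0,-0.004,0,-0.002,-0.001,-0.005,0.7],[0,0,0,0,0,0,0.7],[0.0056,0.0003,-0.0083,0,0,0,0.7],[0,0,0,0,0,0,0.7]])

```text
t: 15.0
eef_pos: [0.5907, 0.002, 0.158]
tool_rot: [0.297, -0.021, 0.954, 0.006]
contact_force: [-1.0, -0.3, 0.1]
gripper_width: 0.695
grasp_force: 0.0
```

```bash
python3 -c "
from h import *
from station import bot
rep(bot.get_obs(),2,h=.085,reach=.003)"
```

```text
t 15.0 pos [0.5907 0.002  0.158 ] F [-1.  -0.3  0.1] w 0.695 gf 0.0
delta [ 0.0262  0.0041 -0.0404] along axis -0.0482 perp [-0.001   0.0027 -0.0006] rot [0.001 0.004 0.005] q [ 0.5   0.38 -0.73  2.24  1.6   0.29 -0.01]
```

Emit:
jog_arm(deltas=[[0.0045,0.0026,-0.0066,0,0.002,0.003,0.7],[0.0045,0.0004,-0.0068,0,0,0,0.7],[0.0045,0.0003,-0.0068,0,0,0,0.7],[0.0045,0.0003,-0.0068,0,0,0,0.7],[0,0,0,0,0,0,0.7]])

```text
t: 15.5
eef_pos: [0.6085, 0.0058, 0.1306]
tool_rot: [0.296, -0.023, 0.955, 0.007]
contact_force: [-0.7, -0.4, -0.4]
gripper_width: 0.705
grasp_force: 0.0
```

```bash
python3 -c "
from h import *
from station import bot
rep(bot.get_obs(),2,h=.085,reach=.003)"
```

```text
t 15.5 pos [0.6085 0.0058 0.1306] F [-0.7 -0.4 -0.4] w 0.705 gf 0.0
delta [ 0.0083  0.0002 -0.013 ] along axis -0.0154 perp [-0.0004 -0.0002 -0.0003] rot [0.001 0.001 0.002] q [ 0.49  0.47 -0.74  2.21  1.75  0.35 -0.12]
```

Emit:
jog_arm(deltas=[[0.004,0.0001,-0.0062,0,0,0,0.7],[0.004,0.0001,-0.0062,0,0,0,0.7],[0,0,0,0,0,0,0.7],[0,0,0,0,0,0,0.4],[0,0,0,0,0,0,0.4],[0,0,0,0,0,0,0.4],[0,0,0,0,0,0,0.4]], newtons=35)

```text
t: 16.2
eef_pos: [0.6165, 0.0067, 0.1182]
tool_rot: [0.296, -0.023, 0.955, 0.007]
contact_force: [-1.1, 0.1, 0.5]
gripper_width: 0.526
grasp_force: 35.8
```

```bash
python3 -c "
from h import *
from station import bot
rep(bot.get_obs(),2,h=.085,reach=.003)"
```

```text
t 16.2 pos [0.6165 0.0067 0.1182] F [-1.1  0.1  0.5] w 0.526 gf 35.8
delta [ 0.0004 -0.0007 -0.0006] along axis -0.0007 perp [ 0.     -0.0007 -0.    ] rot [0.001 0.001 0.001] q [ 0.49  0.51 -0.75  2.2   1.8   0.37 -0.16]
```

Emit:
jog_arm(deltas=[[-0.003,-0.0002,0.0044,0,0,0,0.4],[-0.0056,-0.0003,0.0082,0,0,0,0.4],[-0.0056,-0.0003,0.0082,0,0,0,0.4],[-0.0056,-0.0003,0.0082,0,0,0,0.4],[-0.0056,-0.0003,0.0082,0,0,0,0.4],[-0.0056,-0.0003,0.0082,0,0,0,0.4],[-0.0056,-0.0003,0.0082,0,0,0,0.4],[-0.0056,-0.0003,0.0082,0,0,0,0.4],[-0.0056,-0.0003,0.0082,0,0,0,0.4],[0,0,0,0,0,0,0.4]])

```text
t: 17.2
eef_pos: [0.5684, 0.0039, 0.1891]
tool_rot: [0.297, -0.023, 0.955, 0.006]
contact_force: [0.4, 0.4, -2.6]
gripper_width: 0.533
grasp_force: 36.3
```

```bash
python3 -c "
from h import *
from station import bot
rep(bot.get_obs(),2,h=.085,reach=.003)
s=bot.read_camera('side')
a=cv2.resize(s['img'][130:250,300:420,::-1],None,fx=4,fy=4,interpolation=3)
cv2.imwrite('pics/p4.png',a)
t=bot.read_camera('top')
print('tum mouth',ray(t,457.7,230.7,.085),'base',ray(t,448.7,233,.008),'side mouth',ray(s,311.2,341.4,.085),'base',ray(s,312,357.4,.008),'bottle',ray(t,432,159,.1))
"
```

```text
t 17.2 pos [0.5684 0.0039 0.1891] F [ 0.4  0.4 -2.6] w 0.533 gf 36.3
delta [ 0.0485  0.0022 -0.0715] along axis -0.0864 perp [-0.0003 -0.0002 -0.0002] rot [0.002 0.002 0.001] q [ 0.53  0.28 -0.75  2.26  1.33  0.25  0.23]
tum mouth [ 0.42837103 -0.43276447  0.085     ] base [ 0.42900113 -0.42842255  0.008     ] side mouth [ 0.43192242 -0.42910279  0.085     ] base [ 0.43226168 -0.42800992  0.008     ] bottle [ 0.64633405 -0.36036998  0.1       ]
```

View pics/p4.png

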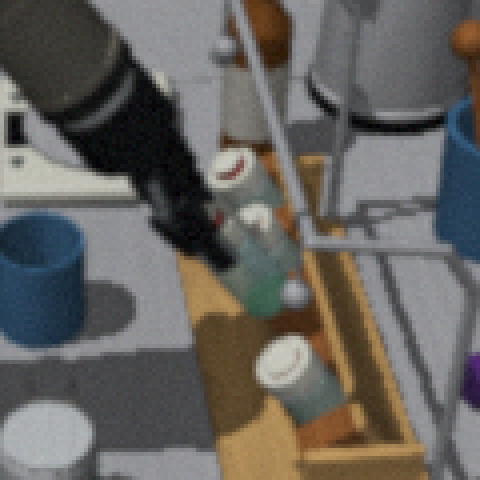

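The jar is out of the well, held at crop (245,265). The other three are undisturbed.

Emit:
jog_arm(deltas=[[-0.015,-0.001,0.02,0,0,0,0.4],[-0.018,-0.001,0.025,0,0,0,0.4],[-0.018,-0.001,0.025,0,0,0,0.4],[-0.018,-0.02,0.02,-0.005,0.1,0,0.4],[0,-0.03,0,-0.005,0.1,0,0.4],[0,-0.03,0,-0.005,0.1,0,0.4],[0,-0.03,0,-0.005,0.1,0,0.4],[0,-0.03,0,-0.005,0.1,0,0.4],[0,-0.03,0,-0.005,0.1,0,0.4],[0,0,0,0,0,0,0.4]])

```text
t: 18.3
eef_pos: [0.522, -0.1707, 0.2535]
tool_rot: [0.027, -0.018, 0.999, -0.009]
contact_force: [1.0, -0.3, -1.0]
gripper_width: 0.523
grasp_force: 37.0
```

```bash
cat >> h.py <<'E'
DOWN=R.from_rotvec(np.array([-np.sin(S[2]),np.cos(S[2]),0])*.6)*GOAL
def rep2(o,p):
    print("t",round(o["t"],2),"F",np.round(o["contact_force"],1),"delta",(np.array(p)-o["eef_pos"]).round(4),"rot",(DOWN*rot(o["tool_rot"]).inv()).as_rotvec().round(3),"zaxis",rot(o["tool_rot"]).apply([0,0,1]).round(3),"q",o["q"].round(2),"gf",round(float(o["grasp_force"])))
E
python3 -c "
from h import *
from station import bot
rep2(bot.get_obs(),[.504,-.331,.093])"
```

```text
t 18.3 F [ 1.  -0.3 -1. ] delta [-0.018  -0.1603 -0.1605] rot [0.017 0.053 0.014] zaxis [ 0.054 -0.017 -0.998] q [ 1.02  0.42 -1.04  1.85  0.44  1.05  1.43] gf 37
```

Emit:
jog_arm(deltas=[[-0.003,-0.027,0,0.003,0.01,0.002,0.4],[-0.003,-0.027,0,0.003,0.01,0.002,0.4],[-0.003,-0.027,0,0.003,0.01,0.002,0.4],[-0.003,-0.027,0,0.003,0.01,0.002,0.4],[-0.003,-0.027,0,0.003,0.01,0.003,0.4],[-0.003,-0.025,0,0.002,0.003,0.003,0.4],[0,0,0,0,0,0,0.4],[0,0,0,0,0,0,0.4]])

```text
t: 19.1
eef_pos: [0.5022, -0.3254, 0.2539]
tool_rot: [0.002, -0.028, 1.0, 0.0]
contact_force: [-0.4, 0.5, -1.9]
gripper_width: 0.526
grasp_force: 37.0
```

```bash
python3 -c "
from h import *
from station import bot
rep2(bot.get_obs(),[.504,-.331,.093])"
```

```text
t 19.1 F [-0.4  0.5 -1.9] delta [ 0.0018 -0.0056 -0.1609] rot [-0.     0.003 -0.006] zaxis [ 0.003  0.    -1.   ] q [ 1.18  0.53 -0.98  1.7   0.47  1.17  1.7 ] gf 37
```

Now I go down to about 10 mm above the floor, then in 2 mm steps.

Emit:
jog_arm(deltas=[[0.0018,-0.005,-0.02,0,0.003,-0.003,0.4],[0,0,-0.025,0,0,0,0.4],[0,0,-0.025,0,0,0,0.4],[0,0,-0.025,0,0,0,0.4],[0,0,-0.025,0,0,0,0.4],[0,0,-0.02,0,0,0,0.4],[0,0,-0.01,0,0,0,0.4],[0,0,0,0,0,0,0.4],[0,0,0,0,0,0,0.4]])

```text
t: 20.0
eef_pos: [0.5049, -0.3298, 0.1051]
tool_rot: [0.001, -0.027, 1.0, 0.0]
contact_force: [0.3, -0.3, -2.8]
gripper_width: 0.526
grasp_force: 37.1
```

```bash
python3 -c "
from h import *
from station import bot
rep2(bot.get_obs(),[.504,-.331,.093])"
```

```text
t 20.0 F [ 0.3 -0.3 -2.8] delta [-0.0009 -0.0012 -0.0121] rot [-0.     0.001 -0.005] zaxis [ 0.001  0.    -1.   ] q [ 1.09  0.69 -0.86  1.81  0.64  0.94  1.58] gf 37
```

Emit:
jog_arm(deltas=[[0,0,-0.003,0,0,0,0.4],[0,0,-0.003,0,0,0,0.4],[0,0,-0.003,0,0,0,0.4],[0,0,0,0,0,0,0.4]])

```text
t: 20.4
eef_pos: [0.5041, -0.3303, 0.0955]
tool_rot: [0.0, -0.027, 1.0, 0.0]
contact_force: [-0.4, -0.0, -1.9]
gripper_width: 0.525
grasp_force: 37.1
```

Emit:
jog_arm(deltas=[[0,0,-0.002,0,0,0,0.4],[0,0,0,0,0,0,0.4]])

```text
t: 20.6
eef_pos: [0.5049, -0.3303, 0.0946]
tool_rot: [0.001, -0.027, 1.0, -0.0]
contact_force: [-1.5, 0.4, 4.4]
gripper_width: 0.528
grasp_force: 37.4
```

Emit:
jog_arm(deltas=[[0,0,0,0,0,0,0.6],[0,0,0,0,0,0,0.7],[0,0,0,0,0,0,0.7],[0,0,0.01,0,0,0,0.7],[0,0,0.02,0,0,0,0.7],[0,0,0.03,0,0,0,0.7],[0,0,0.04,0,0,0,0.7],[0,0,0.04,0,0,0,0.7],[0,0,0.03,0,0,0,0.7],[0,0,0.02,0,0,0,0.7]])

```text
t: 21.6
eef_pos: [0.5052, -0.33, 0.2873]
tool_rot: [0.002, -0.027, 1.0, -0.001]
contact_force: [-0.2, -0.8, -0.5]
gripper_width: 0.705
grasp_force: 0.0
```

```bash
python3 -c "
from h import *
from station import bot
rep(bot.get_obs(),0,h=.085,reach=.003)
s=bot.read_camera('side')
a=cv2.resize(s['img'][280:390,270:400,::-1],None,fx=4,fy=4,interpolation=3)
cv2.imwrite('pics/p5.png',a)"
```

```text
t 21.6 pos [ 0.5052 -0.33    0.2873] F [-0.2 -0.8 -0.5] w 0.705 gf 0.0
delta [ 0.1038  0.4959 -0.1697] along axis -0.2125 perp [-0.0161  0.49    0.0055] rot [ 0.033 -0.596 -0.004] q [ 1.19  0.5  -0.99  1.65  0.44  1.23  1.73]
```

View pics/p5.png

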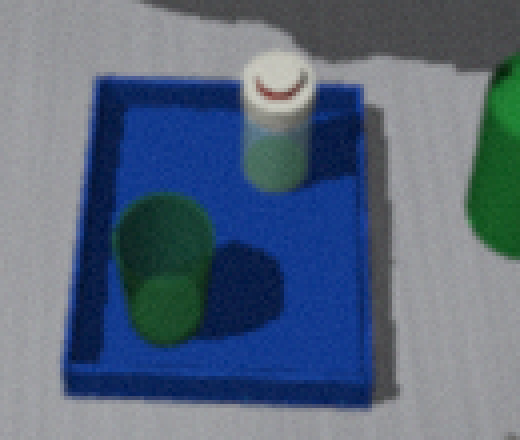

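The jar stands upright at crop (278,120) and the tumbler at (165,270) is unmoved. Next is well 0.

Emit:
jog_arm(deltas=[[-0.006,0.02,0.004,0,0,0,0.7],[-0.006,0.045,0.004,0,0,0,0.7],[-0.006,0.045,0.004,0,0,0,0.7],[-0.006,0.045,0.004,0,0,0,0.7],[-0.006,0.045,0.004,0,0,0,0.7],[-0.006,0.045,0.004,0,0,0,0.7],[-0.006,0.045,0.004,0,0,0,0.7],[-0.006,0.045,0.004,0,0,0,0.7],[-0.006,0.045,0.004,0,0,0,0.7],[-0.006,0.045,0.004,0,0,0,0.7]])

```text
t: 22.65
eef_pos: [0.4435, 0.0965, 0.3242]
tool_rot: [0.001, -0.027, 1.0, -0.001]
contact_force: [0.3, 0.4, 0.5]
gripper_width: 0.7
grasp_force: 0.0
```

Emit:
jog_arm(deltas=[[0,0.02,0,0.005,-0.1,0,0.7],[0,0.02,0,0.005,-0.1,0,0.7],[0,0.02,0,0.005,-0.1,0,0.7],[0,0.01,0,0.005,-0.1,0,0.7],[0,0,0,0.005,-0.1,0,0.7],[0,0,0,0.005,-0.1,0,0.7],[0,0,0,0,0,0,0.7],[0,0,0,0,0,0,0.7]])

```text
t: 23.45
eef_pos: [0.444, 0.165, 0.3238]
tool_rot: [0.295, -0.026, 0.955, 0.006]
contact_force: [0.8, -0.2, 0.5]
gripper_width: 0.698
grasp_force: 0.0
```

```bash
python3 -c "
from h import *
from station import bot
rep(bot.get_obs(),0,h=.085,reach=.003)"
```

```text
t 23.45 pos [0.444  0.165  0.3238] F [ 0.8 -0.2  0.5] w 0.698 gf 0.0
delta [ 0.165   0.0008 -0.2062] along axis -0.2633 perp [ 0.0164 -0.0065  0.011 ] rot [ 0.004 -0.001 -0.004] q [ 0.75 -0.3  -1.18  2.24 -0.07  0.46  1.19]
```

Emit:
jog_arm(deltas=[[0.0165,-0.0001,-0.0198,0,0,0,0.7],[0.0165,-0.0001,-0.0198,0,0,0,0.7],[0.0165,-0.0001,-0.0198,0,0,0,0.7],[0.0165,-0.0001,-0.0198,0,0,0,0.7],[0.0165,-0.0001,-0.0198,0,0,0,0.7],[0.0165,-0.0001,-0.0198,0.004,-0.001,-0.004,0.7],[0,0,0,0,0,0,0.7],[0,0,0,0,0,0,0.7]])

```text
t: 24.25
eef_pos: [0.4984, 0.1568, 0.2386]
tool_rot: [0.271, -0.024, 0.962, 0.001]
contact_force: [0.3, -0.3, 0.1]
gripper_width: 0.701
grasp_force: 0.0
```

```bash
python3 -c "
from h import *
from station import bot
rep(bot.get_obs(),0,h=.085,reach=.003)"
```

```text
t 24.25 pos [0.4984 0.1568 0.2386] F [ 0.3 -0.3  0.1] w 0.701 gf 0.0
delta [ 0.1106  0.0091 -0.121 ] along axis -0.1624 perp [0.0189 0.0045 0.013 ] rot [ 0.013 -0.051  0.004] q [ 0.6   0.24 -1.27  2.23  1.05  0.61  0.18]
```

Emit:
jog_arm(deltas=[[0.005,0.001,0.003,0.003,-0.013,0.001,0.7],[0.005,0.001,0.003,0.003,-0.013,0.001,0.7],[0.005,0.001,0.003,0.003,-0.013,0.001,0.7],[0.004,0.001,0.003,0.003,-0.013,0.001,0.7],[0,0,0,0,0,0,0.7],[0,0,0,0,0,0,0.7]])

```text
t: 24.85
eef_pos: [0.517, 0.1598, 0.2508]
tool_rot: [0.297, -0.024, 0.954, 0.005]
contact_force: [0.3, -0.3, 0.8]
gripper_width: 0.701
grasp_force: 0.0
```

```bash
python3 -c "
from h import *
from station import bot
rep(bot.get_obs(),0,h=.085,reach=.003)"
```

```text
t 24.85 pos [0.517  0.1598 0.2508] F [ 0.3 -0.3  0.8] w 0.701 gf 0.0
delta [ 0.092   0.0061 -0.1332] along axis -0.162 perp [0.0006 0.0015 0.0004] rot [0.004 0.004 0.   ] q [ 0.58  0.23 -1.24  2.22  1.12  0.58  0.13]
```

Emit:
jog_arm(deltas=[[0.0059,0.0007,-0.0087,0.002,0.002,0,0.7],[0.0059,0.0005,-0.0087,0.001,0.001,0,0.7],[0.0059,0.0004,-0.0087,0,0,0,0.7],[0.0059,0.0004,-0.0087,0,0,0,0.7],[0.0059,0.0004,-0.0087,0,0,0,0.7],[0.0059,0.0004,-0.0087,0,0,0,0.7],[0.0059,0.0004,-0.0087,0,0,0,0.7],[0.0059,0.0004,-0.0087,0,0,0,0.7],[0.0059,0.0004,-0.0087,0,0,0,0.7],[0,0,0,0,0,0,0.7]])

```text
t: 25.85
eef_pos: [0.57, 0.1636, 0.1711]
tool_rot: [0.295, -0.023, 0.955, 0.007]
contact_force: [0.0, -0.7, 0.0]
gripper_width: 0.699
grasp_force: 0.0
```

```bash
python3 -c "
from h import *
from station import bot
rep(bot.get_obs(),0,h=.085,reach=.003)"
```

```text
t 25.85 pos [0.57   0.1636 0.1711] F [ 0.  -0.7  0. ] w 0.699 gf 0.0
delta [ 0.039   0.0022 -0.0535] along axis -0.0662 perp [0.0016 0.0004 0.0011] rot [ 0.001 -0.002  0.001] q [ 0.37  0.48 -1.05  2.19  1.5   0.67 -0.15]
```

Emit:
jog_arm(deltas=[[0.005,0.0004,-0.0057,0,-0.001,0,0.7],[0.005,0.0003,-0.0057,0,0,0,0.7],[0.0042,0.0002,-0.006,0,0,0,0.7],[0.0042,0.0002,-0.0061,0,0,0,0.7],[0.0042,0.0002,-0.0061,0,0,0,0.7],[0.0042,0.0002,-0.0061,0,0,0,0.7],[0.0042,0.0002,-0.0061,0,0,0,0.7],[0,0,0,0,0,0,0.7]])

```text
t: 26.65
eef_pos: [0.6013, 0.1654, 0.1294]
tool_rot: [0.296, -0.024, 0.955, 0.007]
contact_force: [-0.3, 0.3, -0.2]
gripper_width: 0.699
grasp_force: 0.0
```

```bash
python3 -c "
from h import *
from station import bot
rep(bot.get_obs(),0,h=.085,reach=.003)"
```

```text
t 26.65 pos [0.6013 0.1654 0.1294] F [-0.3  0.3 -0.2] w 0.699 gf 0.0
delta [ 0.0077  0.0005 -0.0118] along axis -0.0141 perp [-0.0003  0.0001 -0.0002] rot [ 0.001 -0.     0.   ] q [ 0.31  0.6  -0.99  2.15  1.65  0.7  -0.23]
```

Emit:
jog_arm(deltas=[[0.0038,0.0002,-0.0058,0,0,0,0.7],[0.0038,0.0002,-0.0058,0,0,0,0.7],[0,0,0,0,0,0,0.7],[0,0,0,0,0,0,0.4],[0,0,0,0,0,0,0.4],[0,0,0,0,0,0,0.4],[0,0,0,0,0,0,0.4]], newtons=35)

```text
t: 27.35
eef_pos: [0.6085, 0.1662, 0.119]
tool_rot: [0.296, -0.024, 0.955, 0.007]
contact_force: [-0.7, 0.0, -0.2]
gripper_width: 0.532
grasp_force: 35.9
```

Emit:
jog_arm(deltas=[[-0.003,-0.0002,0.0044,0,0,0,0.4],[-0.0056,-0.0003,0.0082,0,0,0,0.4],[-0.0056,-0.0003,0.0082,0,0,0,0.4],[-0.0056,-0.0003,0.0082,0,0,0,0.4],[-0.0056,-0.0003,0.0082,0,0,0,0.4],[-0.0056,-0.0003,0.0082,0,0,0,0.4],[-0.0056,-0.0003,0.0082,0,0,0,0.4],[-0.0056,-0.0003,0.0082,0,0,0,0.4],[-0.0056,-0.0003,0.0082,0,0,0,0.4],[0,0,0,0,0,0,0.4]])

```text
t: 28.35
eef_pos: [0.5605, 0.1637, 0.1903]
tool_rot: [0.297, -0.024, 0.955, 0.007]
contact_force: [-0.2, -0.3, -2.1]
gripper_width: 0.528
grasp_force: 36.2
```

```bash
python3 -c "
from h import *
from station import bot
rep(bot.get_obs(),0,h=.085,reach=.003)"
```

```text
t 28.35 pos [0.5605 0.1637 0.1903] F [-0.2 -0.3 -2.1] w 0.528 gf 36.2
delta [ 0.0485  0.0022 -0.0727] along axis -0.0874 perp [-0.0009 -0.0003 -0.0006] rot [ 0.001  0.003 -0.001] q [ 0.39  0.43 -1.08  2.2   1.43  0.65 -0.11]
```

Emit:
jog_arm(deltas=[[-0.014,-0.001,0.02,0,0,0,0.4],[-0.014,-0.001,0.02,0,0,0,0.4],[-0.014,-0.001,0.02,0,0,0,0.4],[-0.014,-0.02,0.018,-0.005,0.1,0,0.4],[-0.005,-0.03,0.005,-0.005,0.1,0,0.4],[0,-0.03,0,-0.005,0.1,0,0.4],[0,-0.03,0,-0.005,0.1,0,0.4],[0,-0.03,0,-0.005,0.1,0,0.4],[0,-0.03,0,-0.005,0.1,0,0.4],[0,0,0,0,0,0,0.4]])

```text
t: 29.35
eef_pos: [0.5095, -0.0043, 0.2624]
tool_rot: [0.029, -0.019, 0.999, -0.005]
contact_force: [-0.0, 0.4, -2.6]
gripper_width: 0.526
grasp_force: 36.9
```

```bash
python3 -c "
from h import *
from station import bot
o=bot.get_obs();print(o['eef_pos'].round(3));rep2(o,[.42,-.324,.25])"
```

```text
[ 0.51  -0.004  0.262]
t 29.35 F [-0.   0.4 -2.6] delta [-0.0895 -0.3197 -0.0124] rot [0.01  0.058 0.011] zaxis [ 0.058 -0.01  -0.998] q [ 0.91  0.44 -1.29  1.92  0.51  1.09  1.03] gf 37
```

Emit:
jog_arm(deltas=[[-0.009,-0.032,0,0.001,0.006,0.001,0.4],[-0.009,-0.032,0,0.001,0.006,0.001,0.4],[-0.009,-0.032,0,0.001,0.006,0.001,0.4],[-0.009,-0.032,0,0.001,0.006,0.001,0.4],[-0.009,-0.032,0,0.001,0.006,0.001,0.4],[-0.009,-0.032,0,0.001,0.006,0.001,0.4],[-0.009,-0.032,0,0.001,0.006,0.001,0.4],[-0.009,-0.032,0,0.001,0.006,0.001,0.4],[-0.009,-0.032,0,0.001,0.006,0.001,0.4],[-0.008,-0.03,0,0.001,0.004,0.001,0.4]])

```text
t: 30.35
eef_pos: [0.4178, -0.3182, 0.263]
tool_rot: [0.002, -0.029, 1.0, -0.0]
contact_force: [0.1, -0.0, -1.3]
gripper_width: 0.525
grasp_force: 37.0
```

Emit:
jog_arm(deltas=[[0,0,0,0,0,0,0.4],[0,0,0,0,0,0,0.4]])

```text
t: 30.55
eef_pos: [0.4183, -0.3171, 0.2629]
tool_rot: [0.002, -0.028, 1.0, 0.0]
contact_force: [-0.2, 0.7, -2.1]
gripper_width: 0.528
grasp_force: 37.0
```

```bash
python3 -c "
from h import *
from station import bot
o=bot.get_obs();print(o['eef_pos'].round(3));rep2(o,[.42,-.324,.25])"
```

```text
[ 0.418 -0.317  0.263]
t 30.55 F [-0.2  0.7 -2.1] delta [ 0.0017 -0.0069 -0.0129] rot [-0.     0.004 -0.007] zaxis [ 0.004  0.001 -1.   ] q [ 1.51  0.51 -1.28  1.85  0.53  1.18  1.68] gf 37
```

Emit:
jog_arm(deltas=[[0.0015,-0.005,-0.018,0,0.003,-0.003,0.4],[0,0,-0.025,0,0,0,0.4],[0,0,-0.025,0,0,0,0.4],[0,0,-0.025,0,0,0,0.4],[0,0,-0.025,0,0,0,0.4],[0,0,-0.025,0,0,0,0.4],[0,0,-0.015,0,0,0,0.4],[0,0,0,0,0,0,0.4],[0,0,0,0,0,0,0.4]])

```text
t: 31.45
eef_pos: [0.4206, -0.3214, 0.1054]
tool_rot: [0.001, -0.028, 1.0, 0.0]
contact_force: [-0.2, -0.2, -1.0]
gripper_width: 0.52
grasp_force: 37.0
```

```bash
python3 -c "
from h import *
from station import bot
rep2(bot.get_obs(),[.42,-.324,.0945])"
```

```text
t 31.45 F [-0.2 -0.2 -1. ] delta [-0.0006 -0.0026 -0.0109] rot [-0.     0.001 -0.006] zaxis [ 0.001  0.    -1.   ] q [ 1.34  0.7  -1.08  1.98  0.77  0.95  1.5 ] gf 37
```

Emit:
jog_arm(deltas=[[0,0,-0.003,0,0,0,0.4],[0,0,-0.003,0,0,0,0.4],[0,0,-0.003,0,0,0,0.4],[0,0,0,0,0,0,0.4]])

```text
t: 31.85
eef_pos: [0.4198, -0.322, 0.0961]
tool_rot: [0.0, -0.027, 1.0, 0.0]
contact_force: [0.4, 0.7, -1.4]
gripper_width: 0.524
grasp_force: 37.0
```

Emit:
jog_arm(deltas=[[0,0,-0.0015,0,0,0,0.4],[0,0,0,0,0,0,0.4]])

```text
t: 32.05
eef_pos: [0.4206, -0.322, 0.0954]
tool_rot: [0.001, -0.027, 1.0, -0.0]
contact_force: [-0.6, 0.8, 5.0]
gripper_width: 0.526
grasp_force: 37.5
```

Set down. I release it and go up.

Emit:
jog_arm(deltas=[[0,0,0,0,0,0,0.6],[0,0,0,0,0,0,0.7],[0,0,0,0,0,0,0.7],[0,0,0.01,0,0,0,0.7],[0,0,0.02,0,0,0,0.7],[0,0,0.03,0,0,0,0.7],[0,0,0.04,0,0,0,0.7],[0,0,0.04,0,0,0,0.7],[0,0.03,0.03,0,0,0,0.7],[0,0.03,0.02,0,0,0,0.7]])

```text
t: 33.05
eef_pos: [0.4209, -0.2614, 0.2874]
tool_rot: [0.002, -0.027, 1.0, -0.0]
contact_force: [0.4, 0.8, 0.6]
gripper_width: 0.703
grasp_force: 0.0
```

Emit:
jog_arm(deltas=[[0,0.04,0,0,0,0,0.7],[0,0.04,0,0,0,0,0.7],[0,0.04,0,0,0,0,0.7],[0,0,0,0,0,0,0.7],[0,0,0,0,0,0,0.7]])

```text
t: 33.55
eef_pos: [0.4201, -0.1412, 0.2853]
tool_rot: [0.001, -0.028, 1.0, -0.001]
contact_force: [-0.4, -0.4, 1.0]
gripper_width: 0.704
grasp_force: 0.0
```

```bash
python3 -c "
from h import *
from station import bot
s=bot.read_camera('side');t=bot.read_camera('top');red(s)
rep2(bot.get_obs(),[0,0,0])
# white lid blobs in the side view near tray, vs predicted lid-top pixel of an upright jar
for n,p in (('A',[.505,-.330,.103]),('B',[.4206,-.322,.103])):
    for c,nm in((s,'side'),(t,'top')):
        u,v=proj(c,p)[0];w=c['img'][int(v)-15:int(v)+16,int(u)-15:int(u)+16].astype(int)
        m=(w.min(2)>110)&(w.max(2)-w.min(2)<60);ys,xs=np.nonzero(m);print(n,nm,'pred',(u.round(1),v.round(1)),'found',(int(u)-15+xs.mean()).round(1),(int(v)-15+ys.mean()).round(1),m.sum())
b=cv2.imread('pics/side0.png')[:,:,::-1].astype(int)
d=np.abs(s['img'].astype(int)-b).max(2)
print('tumbler region diff',d[325:368,299:325].mean(),'jar A region',d[295:325,330:348].mean())
"
```

```text
0.12 9 51 54
0.04 0 14 38
-0.04 5 97 54
-0.12 0 19 39
t 33.65 F [-0.2 -0.2  0.4] delta [-0.42    0.1428 -0.2849] rot [ 0.     0.    -0.004] zaxis [ 0.001 -0.    -1.   ] q [ 1.39  0.29 -1.36  1.98  0.32  1.12  1.51] gf 0
A side pred (np.float64(339.7), np.float64(299.0)) found 338.9 294.6 642
A top pred (np.float64(424.0), np.float64(204.4)) found 424.4 204.8 197
B side pred (np.float64(305.6), np.float64(297.6)) found 304.0 293.2 688
B top pred (np.float64(422.3), np.float64(232.5)) found 422.4 231.7 168
tumbler region diff 7.089445438282648 jar A region 80.38333333333334
```

Both jars are at their predicted upright lid pixels, the tumbler region is unchanged, and buttons 1 and 3 show no red.

```bash
python3 -c "
from station import bot
print(bot.hand_in())"
```

```text
the job is handed in; nothing more can be done
None
```

I pressed all four buttons right down. The two worn jars (wells at y = +0.12 and -0.04) now stand upright in the blue tray with the tumbler unmoved, and the two sound ones are still in their wells with buttons down. I handed the job in at about 34 s; the first press reached about 78 N along the jar, under the 120 N wrist limit, made by the fingertips and not the gripper body.

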